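# Restart the tripped dust extractor at its control box

## Task

The dust extractor has tripped. Without grasping anything, use the closed fingertips on its grey control box on the bench, in this order: push the popped-out blue reset plunger fully in, so that it stays in; press down the raised end of the black rocker, the end with the white line, until the rocker has fully tipped over to on; then press the green start button all the way down and let it come back up. Do not press the red stop button, and leave the things lying round the box where they are.

Things in the scene. Friction and masses are not known exactly. Their poses are not given: they have to be found in the camera images.
- box: grey control box fixed on the bench, 96 (x) x 260 (y) x 60 mm high; origin at the centre of its underside, y along its long side. Controls stand on its flat top in one row: y = +90, +30, -30 mm (order varies), the red stop at -90 mm. Mind the fixed lamp beam, underside 0.66 m up, 0.1 m wide, from its left end at x 0.38, y 0.15 to x 0.26, y -0.3 and on: keep the forearm clear of it; a leaning tool helps
- reset_top (a point): centre of the top face of the blue reset plunger, 24 mm diameter, in a flat white collar of 38 mm diameter that stands 5 mm above the box; popped out, the top face is 20 mm above the box, fully in 12 mm. Moves with the plunger
- reset (a joint): travel of the blue plunger straight down, m: 0 popped out, 0.008 fully in (starts at 0 to 0.0015). No spring: about 3 N pushes it in and it stays where it is left
- rocker_on_end (a point): point on the white line on the upper face of the black rocker, where to press: 24 mm from the pivot towards the box's -x side (facing the robot). Paddle 68 mm along the box's x, 30 mm wide between 12 mm high side walls; pivot along the box's y, 14 mm above the box. Off, this point is 24 mm above the box, fully on 14 mm. A white ring marks the off end. Moves with the rocker
- rocker (a joint): rocker angle, rad: 0 off (white-line end raised; starts at 0 to 0.05), 0.4 fully on (white-line end down). No spring: about 1.5 N on the white line tips it and it stays where it is left
- start_top (a point): centre of the top face of the green start button, 30 mm diameter, 14 mm above the box when up; grey collar of 42 mm diameter, 6 mm high. Moves with the button
- start (a joint): travel of the green button straight down, m: 0 up, 0.006 fully down; a spring (2 N at first, 5 N fully down) returns it
- stop_top (a point): centre of the top of the red mushroom stop button, 40 mm diameter, 25 mm above the box, in a yellow collar; not to be pressed
- stop (a joint): travel of the red stop button straight down, m: 0 up, 0.006 fully down; spring as the green one
- cork_block: loose cork sanding block, 60 x 105 x 35 mm, near the box's -y end; origin at the centre of its underside; leave it where it is
- tape_measure: loose yellow tape measure standing upright, 32 x 74 x 61 mm high, behind the box (+x side); origin at the centre of its underside; leave it where it is
- wax_stick_2: loose dark brown wax stick, 12 x 62 x 10 mm, lying behind the box (+x side); origin at the centre of its underside; leave it where it is
- screwdriver: loose screwdriver with orange handle, 26 x 211 x 25 mm, lying behind the box (+x side); origin at the centre of its underside, long axis y; leave it where it is

How it is judged:
On the way, in this order (a step that is already met when the one before it is completed fails the run):
1. the blue reset plunger is pushed fully in (value of joint reset above 0.0065 m and value of joint rocker below 0.2 rad), for 0.1 s.
2. the rocker is tipped fully over to on (value of joint reset above 0.0065 m and value of joint rocker above 0.34 rad), for 0.1 s.
3. the green start button is pressed all the way down, plunger in and rocker on (all of step 2 and value of joint start above 0.0045 m), for 0.05 s.
At the end, for the whole second after the job is handed in: the blue plunger is in (more than 6.5 of its 8 mm), the rocker on (more than 0.34 of 0.40 rad), the green and the red button are back up (within 1.5 mm), and the four loose things lie still within 12 mm of where they were (all of step 2 and value of joint each of start, stop below 0.0015 m and distance of each of cork_block, tape_measure, wax_stick_2, screwdriver from where it was at the start of the episode below 0.012 m and linear speed of each of cork_block, tape_measure, wax_stick_2, screwdriver below 0.02 m/s); the robot touches nothing.
It fails at once if the rocker is tipped on while the reset plunger is still out (value of joint rocker above 0.25 rad and value of joint reset below 0.006 m).
It fails at once if the start button is pressed before the plunger is in and the rocker on (value of joint start above 0.003 m and (value of joint reset below 0.006 m or value of joint rocker below 0.3 rad)).
It fails at once if the red stop button is pressed (value of joint stop above 0.003 m).
It fails at once if a loose thing is lifted, carried or knocked more than 12 mm from its place (distance of any of cork_block, tape_measure, wax_stick_2, screwdriver from where it was at the start of the episode above 0.012 m).
It also fails if it takes over 40 s, if anything falls off the work surface, if the arm or the gripper's body presses on something with over 40 N, if the wrist force passes 120 N, or if a joint passes its speed limit or range.

## Robot

A 6-joint arm with a two-finger parallel gripper is mounted at the origin on a cart in front of the work surface, level with it; the furniture and walls round the work are solid. World frame = base frame: x ahead of the robot, y to its left, z up, the work surface at z = 0. Lengths are in m, angles in rad, forces in N, time in s.
With the tool pointing down it reaches from about 0.35 to 0.925 m from the base axis. Payload 6.4 kg.
Tool frame: the origin (TCP) lies at the very end of the fingers, on their centre line; the grasp point (between the pads) lies 19 mm behind it (arm.grip_point_offset is the z of the grasp point in the tool frame, in m); z points along the fingers, y is the line along which they close (so a half turn about z gives the same grasp; the last joint's range is limited). The gripper opens to 85 mm and grips with 20 to 120 N. Pads are 22 mm wide; open, the fingers measure 114 mm over their backs; the gripper's body (76 mm by 85 mm) begins 54 mm behind the grasp point. The pads swing forward as they close: fully open they stand 13 mm farther back than shut.
Start: joints at [0.972, 0.245, 1.558, -0, 1.339, -0.174], TCP at [0.268, 0.592, 0.231] pointing down, gripper open.
Joint ranges: [-3.13, 3.13], [-1.02, 2.26], [0.13, 2.54], [-0.95, 4.09], [0.21, 2.88], [-2.74, 2.74]. Speed limits (rad/s): [2.57, 2.57, 3.14, 3.14, 3.14, 3.14].

## Interface

Orientations are given as a rotation vector (axis times angle).
In Python, from rig import readout, snapshot, calibration, arm gives the robot as it stands.
- The arm moves only by the tool jog_arm, never from a script. Its argument "series" is a list that holds one entry, the list of rows, each a list of 7 numbers: the shift along the world's x, y, z in m, then the turn, a rotation vector about the world's x, y, z in units of 8 degrees (1.0 is 8 degrees), then the closure, from 0 (fully open) to 1 (shut). In form: [[[x, y, z, wx, wy, wz, claw], ...]]. A call has 1 to 20 rows; each row is the pose to reach, as a shift and turn from the pose commanded when the call began; what a row does not reach only later rows make up. A row lasts 1/10 s, in which the tool goes at most 50 mm and 8.59 degrees, less where a joint would pass 70% of its speed; a pose out of reach is approached as far as the arm can. A call with a gripper value outside its range is refused whole. The fingers move at their own pace and stop on an object; "force" is the grip in N (left out, the last holds). Time passes only in rows, so rows that repeat a pose let the fingers close. It gives the time, the measured TCP pose, the force, the opening and the grip force at its end, in the units of the state.
- readout.read_state(): the state, without advancing time (a new reading comes with each control period).
- snapshot(name): name is "scene" or "top" or "wrist"; returns (picture, depth): 480x640x3 uint8, red, green, blue; 480x640 float32, m along the optical axis (not along the pixel's ray), 0 where there is no reading.
- calibration(name): a dict with "fx", "fy", "cx", "cy" (pixels), "pose" (4x4, takes a point from camera to world coordinates). Camera axes: x right, y up, looking along -z (the intrinsics and any distortion apply to the point x, -y, -z); pixel columns grow to the right and rows downward; lengths in m; the calibration is good to about 2 mm. A picture is of the moment at which its call begins: read the wrist's pose just before it. calibration takes no time and is no camera call; for the wrist camera it gives the pose at the moment of the call.
- arm.finish_job(): hands the job in; it is judged then, once.
The state is a dict: "time": time; "qpos": joint angles; "joint_vel": joint speeds; "joint_torque": joint torques, N m; "position": TCP position; "tcp_rot": TCP orientation; "contact_force": force on the tool from outside, world axes, zero at the start; "ft_torque": the same for the moment, N m; "width": finger opening in m; "gripper_force": force on a finger pad.
Only numpy, scipy, OpenCV 4.12 (cv2) and the standard library are available. Lean on these libraries where they do the work, as an engineer would, in place of code of your own. Each camera call takes 0.05 s, during which the arm holds its last target. There are 200 camera calls.

## Working session

There is one attempt and no reset: what is moved stays moved. The work goes in short steps, Python scripts to look and compute and a tool call to move; the robot and the scene stay as the last step left them, time stands still between calls to the robot, and variables do not carry over. Pictures are saved under pics/ and viewed, at most 10 in all, crops included, and the job is handed in when it is done.

Besides the shell and the picture viewer there is one more tool, called in YAML: its name, and indented under it one key for each argument. jog_arm: Moves the arm, as the interface text tells. Its arguments: {"type":"object","properties":{"series":{"type":"array"},"force":{"type":"number"}},"required":["series"]}

```bash
ls; mkdir -p pics
cat > h.py <<'E'
import numpy as np, cv2
from rig import readout, snapshot, calibration, arm
def pt(K,d,u,v,z=None):
    P=np.array(K["pose"]); r=np.array([(u-K["cx"])/K["fx"],-(v-K["cy"])/K["fy"],-1.])
    if z is None: return P[:3,:3]@(r*d)+P[:3,3]
    w=P[:3,:3]@r; s=(z-P[2,3])/w[2]; return P[:3,3]+s*w
E
python3 - <<'E'
from h import *
print(readout.read_state())
for n in("scene","top"):
    K=calibration(n);p,d=snapshot(n);cv2.imwrite(f"pics/{n}.png",p[:,:,::-1]);np.savez(f"{n}.npz",p=p,d=d,**{k:np.array(v) for k,v in K.items()})
    print(n,K)
E
```

```text
pics
{'time': 0.0, 'qpos': array([ 9.71885742e-01,  2.45830634e-01,  1.55899645e+00, -2.34693268e-05,
        1.33871136e+00, -1.74075752e-01]), 'joint_vel': array([-0.00021303, -0.0005272 , -0.00107945, -0.00047654, -0.00137252,
        0.00010537]), 'joint_torque': array([-1.45784510e-03, -4.29512930e+01, -3.26119781e+01, -1.92954849e-04,
        5.30656849e-03,  2.05772091e-05]), 'position': array([0.26757916, 0.59176126, 0.23017918]), 'tcp_rot': array([-6.62163098e-01, -3.07028685e+00,  2.84386117e-03]), 'contact_force': array([-0.5647447 ,  0.51687898, -0.16313894]), 'ft_torque': array([-0.00096659,  0.02869691,  0.02577302]), 'gripper_force': 0.0, 'width': 0.08549310549776525}
scene {'fx': 449.6396661508792, 'fy': 449.6396661508792, 'cx': 311.8657902065661, 'cy': 236.97026752129364, 'pose': array([[-7.70527703e-01,  3.99381355e-01, -4.96771166e-01,
         1.08169652e-01],
       [-6.37406509e-01, -4.82763451e-01,  6.00543414e-01,
         3.88374217e-01],
       [ 2.28795120e-05,  7.79380513e-01,  6.26550889e-01,
         6.22990479e-01],
       [ 0.00000000e+00,  0.00000000e+00,  0.00000000e+00,
         1.00000000e+00]])}
top {'fx': 525.3536630045458, 'fy': 525.3536630045458, 'cx': 321.87921563533143, 'cy': 236.90250809407138, 'pose': array([[ 0.02950908,  0.9909042 , -0.13129386,  0.45019986],
       [-0.99908869,  0.02518707, -0.03445869, -0.11242367],
       [-0.03083835,  0.13219106,  0.99074443,  0.92224029],
       [ 0.        ,  0.        ,  0.        ,  1.        ]])}
```

View pics/top.png

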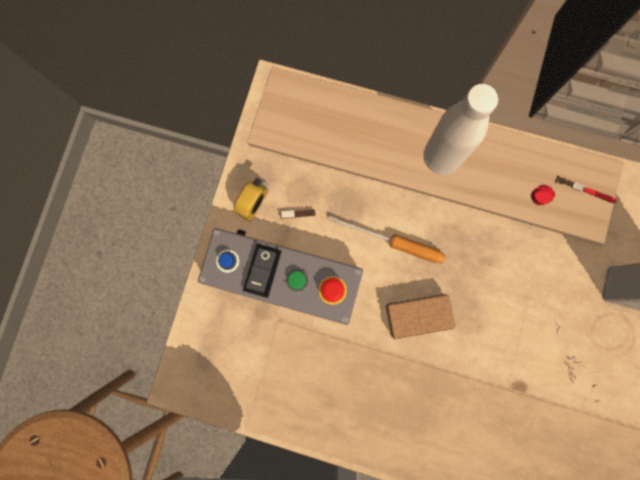

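View pics/scene.png

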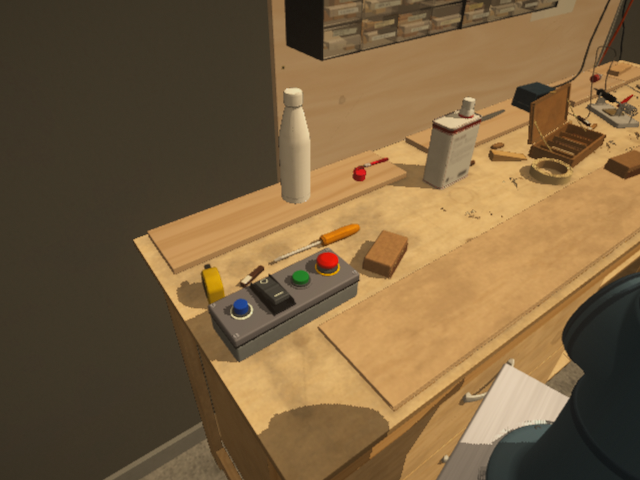

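Top view: blue at about (227,261), rocker (262,270), green (297,281), red (333,290). The tape measure (251,199), wax stick (297,213) and screwdriver (390,240) lie behind the box, and the cork block is at (420,316). I'll enlarge the box.

Run:
```python
from h import *
Z=np.load("top.npz");K=Z;p=Z["p"];d=Z["d"]
cv2.imwrite("pics/crop.png",cv2.resize(p[180:340,185:375,::-1],None,fx=4,fy=3.75 if 0 else 3.7,interpolation=cv2.INTER_CUBIC) if 0 else cv2.resize(p[190:340,185:385,::-1],None,fx=4,fy=4,interpolation=cv2.INTER_CUBIC))
hsv=cv2.cvtColor(p,cv2.COLOR_RGB2HSV)
for n,lo,hi,c,h in(("blue",100,130,(227,261),.08),("green",50,90,(297,281),.074),("red",None,None,(333,290),.085)):
    H=hsv[...,0];m=((H>=lo)&(H<=hi)) if lo else ((H<6)|(H>174))
    m&=(hsv[...,1]>120); q=np.zeros_like(m);q[c[1]-18:c[1]+18,c[0]-18:c[0]+18]=1;m&=q
    v,u=np.nonzero(m);uc,vc=(u.min()+u.max())/2,(v.min()+v.max())/2
    dd=np.median(d[m]);print(n,m.sum(),u.mean(),v.mean(),uc,vc,pt(K,dd,u.mean(),v.mean()),pt(K,0,u.mean(),v.mean(),h))
# box top points by depth
v,u=np.mgrid[225:330,195:370];D=d[225:330,195:370]
P=np.array(K["pose"]);R=np.stack([(u-K["cx"])/K["fx"],-(v-K["cy"])/K["fy"],-np.ones(u.shape)],-1)*D[...,None]
W=R@P[:3,:3].T+P[:3,3]
m=((W[...,2]>.05)&(W[...,2]<.1)).astype(np.uint8)
t=W[(W[...,2]>.054)&(W[...,2]<.066)];print("top z",np.median(t[:,2]))
r=cv2.minAreaRect(W[m>0][:,:2].astype(np.float32)*1000);print(r)
for uv in((227,261),(262,270),(258,280),(264,257),(297,281),(280,275),(333,290)):print(uv,pt(K,d[uv[1],uv[0]],*uv))
for n,uv in(("tape",(251,199)),("stick",(297,213)),("cork",(420,316)),("sd",(415,250)),("bottle",(480,98))):print(n,pt(K,d[uv[1],uv[0]],*uv))
```

```text
blue 171 226.08187134502924 259.91812865497076 226.0 260.0 [0.5204544  0.07111787 0.07842569] [0.52032333 0.07077544 0.08      ]
green 241 296.344398340249 279.53526970954357 296.5 279.5 [ 0.49212192 -0.04377136  0.07444703] [ 0.49214402 -0.04373516  0.074     ]
red 403 332.0620347394541 289.4714640198511 332.0 289.0 [ 0.47747215 -0.10194125  0.08472285] [ 0.47746312 -0.10194472  0.085     ]
top z 0.06065575347610397
((499.98980712890625, -13.906585693359375), (260.1005859375, 96.12696075439453), 75.98983764648438)
(227, 261) [0.51863427 0.06925134 0.07970392]
(262, 270) [0.50551952 0.01150924 0.08145689]
(258, 280) [0.48923509 0.0169806  0.08308453]
(264, 257) [0.52700337 0.00990786 0.07662415]
(297, 281) [ 0.48966964 -0.04512871  0.07712551]
(280, 275) [ 0.49942362 -0.01560666  0.06176068]
(333, 290) [ 0.47663365 -0.1034669   0.08618827]
tape [0.62568244 0.03857915 0.05980525]
stick [ 0.61145435 -0.03600948  0.01610136]
cork [ 0.43938078 -0.24863428  0.03439526]
sd [ 0.55070964 -0.24119403  0.023834  ]
bottle [ 0.7175422  -0.28498479  0.28070492]
```

View pics/crop.png

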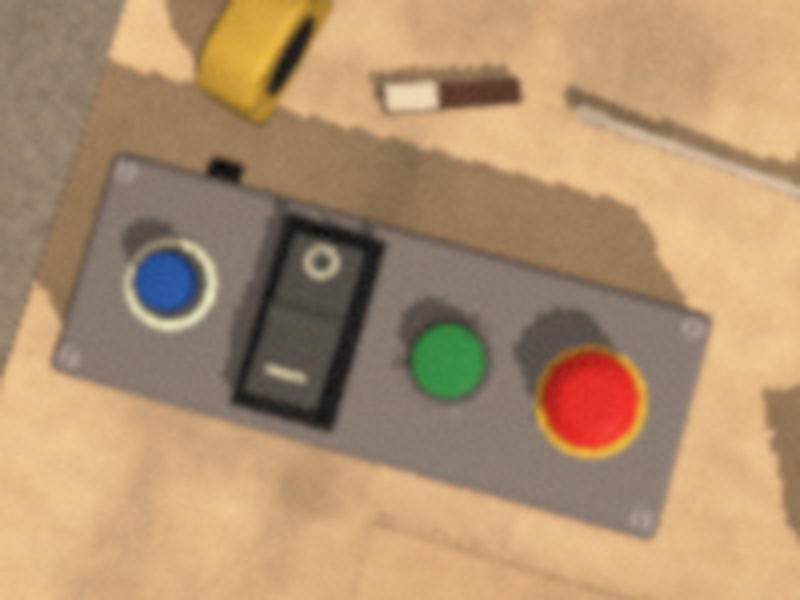

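Run:
```python
from h import *
import rig
for o in(arm,readout,rig):
    print([ (a,type(getattr(o,a)).__name__) for a in dir(o) if a[0]!='_'])
Z=np.load("top.npz");d=Z["d"]
print(pt(Z,0,256.5,283.7,.084),pt(Z,0,262,270,.074))
Z=np.load("scene.npz")
K=calibration("wrist");print(K["pose"])
```

```text
[('IKError', 'type'), ('finish_job', 'function'), ('grip_point_offset', 'float')]
[('read_state', 'function')]
[('arm', 'Robot'), ('calibration', 'function'), ('readout', 'Readout'), ('snapshot', 'function')]
[0.48323123 0.01897576 0.084     ] [0.50601015 0.0126084  0.074     ]
[[ 0.4115816  -0.86363525 -0.29109232  0.19383792]
 [ 0.91137233  0.38966093  0.13253242  0.62612651]
 [-0.00103236 -0.31984139  0.94747054  0.3728863 ]
 [ 0.          0.          0.          1.        ]]
```

jog_arm:
  series:
    - [[0.03,-0.04,0,0,0,-1,1],[0.06,-0.08,0,0,0,-2,1],[0.09,-0.12,-0.01,0,0,-3,1],[0.12,-0.15,-0.02,0,0,-4,1],[0.15,-0.18,-0.03,0,0,-5,1],[0.15,-0.18,-0.03,0,0,-5,1]]

```text
time: 0.7
position: [0.4199, 0.4085, 0.1992]
tcp_rot: [-1.682, -2.653, 0.006]
contact_force: [0.7, 0.1, -0.5]
width: 0.0006
gripper_force: 0.0
```

```bash
cat > log.py <<'E'
from h import *
import json
s=readout.read_state()
open("log.txt","a").write(json.dumps([list(s["qpos"]),list(s["position"]),list(s["tcp_rot"])])+"\n")
print(s["time"],s["qpos"].round(3),s["position"].round(4),s["tcp_rot"].round(3),s["contact_force"].round(2),s["width"])
E
python3 log.py
```

```text
0.7 [ 5.790e-01  1.300e-01  1.751e+00 -1.000e-03  1.265e+00  1.380e-01] [0.4199 0.4085 0.1992] [-1.682 -2.653  0.006] [ 0.68  0.06 -0.48] 0.0006006201910533278
```

jog_arm:
  series:
    - [[0,0,0.03,0.7,-0.7,0,1],[0,0,0.05,1.4,-1.4,0,1],[0,0,0.05,1.4,-1.4,0,1]]

```text
time: 1.0
position: [0.4169, 0.4123, 0.2537]
tcp_rot: [1.622, 2.583, 0.42]
contact_force: [1.1, 0.1, -0.2]
width: -0.0001
gripper_force: 0.0
```

```bash
python3 log.py
```

```text
1.0 [ 0.559 -0.084  1.885  0.071  1.068  0.085] [0.4169 0.4123 0.2537] [1.622 2.583 0.42 ] [ 1.05  0.13 -0.2 ] -0.00010408484981620326
```

jog_arm:
  series:
    - [[0,0,-0.03,-0.7,0.7,0,1],[0,0,-0.07,-1.4,1.4,0,1],[0,0,-0.07,-1.4,1.4,0,1]]

```text
time: 1.3
position: [0.415, 0.4111, 0.171]
tcp_rot: [-1.667, -2.654, 0.03]
contact_force: [-0.4, -0.1, -0.2]
width: 0.0002
gripper_force: 0.0
```

```bash
python3 log.py
cat > kin.py <<'E'
from h import *
import json
from scipy.optimize import least_squares
from scipy.spatial.transform import Rotation as Ro
L=[([.971885742,.245830634,1.55899645,0,1.33871136,-.174075752],[.26757916,.59176126,.23017918],0)]+[json.loads(l) for l in open("log.txt")]
# planar model (q4~0), radial/vertical; plus q4 rotation about forearm
def fk(q,p):
    a,d1,L1,e,L2,L3=p
    B=Ro.from_euler('z',q[0])
    sh=B.apply([a,0,d1]); R=B*Ro.from_euler('y',q[1]); el=sh+R.apply([0,0,L1])
    R=R*Ro.from_euler('y',q[2]); w=el+R.apply([-e,0,L2])
    R=R*Ro.from_euler('z',q[3])*Ro.from_euler('y',q[4]); t=w+R.apply([0,0,L3])
    return sh,el,w,t,R
if __name__=="__main__":
    f=lambda p:np.concatenate([fk(q,p)[3]-x for q,x,_ in L]+[1e-4*(np.array(p)-[0,.35,.4,0,.45,.3])])
    r=least_squares(f,[0,.35,.4,0,.45,.3]);print(r.x.round(4),f(r.x).round(4));np.save("p.npy",r.x)
    for q,x,_ in L: print([v.round(3).tolist() for v in fk(q,r.x)[:4]])
E
python3 kin.py
```

```text
1.3 [ 5.870e-01  1.660e-01  1.765e+00 -1.000e-03  1.231e+00  1.380e-01] [0.415  0.4111 0.171 ] [-1.667 -2.654  0.03 ] [-0.42 -0.1  -0.23] 0.00018747740979330746
[-0.0023 -0.2719  1.1876  0.6     0.2255  1.2098] [ 9.480e-02 -6.080e-02 -2.860e-02  3.680e-02 -1.117e-01 -5.000e-04
  3.550e-02 -4.090e-02  2.830e-02  7.820e-02 -8.410e-02  8.000e-04
 -0.000e+00 -1.000e-04  1.000e-04  1.000e-04 -0.000e+00  1.000e-04]
[[-0.001, -0.002, -0.272], [0.162, 0.237, 0.88], [0.364, 0.533, 1.411], [0.362, 0.531, 0.202]]
[[-0.002, -0.001, -0.272], [0.127, 0.083, 0.906], [0.459, 0.3, 1.409], [0.457, 0.297, 0.199]]
[[-0.002, -0.001, -0.272], [-0.087, -0.054, 0.911], [0.215, 0.135, 1.444], [0.452, 0.371, 0.282]]
[[-0.002, -0.001, -0.272], [0.162, 0.108, 0.899], [0.513, 0.342, 1.381], [0.493, 0.327, 0.172]]
```

```bash
sed -i 's/a,d1,L1,e,L2,L3=p/a,d1,L1,e,L2,L3,b=p/; s/\[a,0,d1\]/[a,b,d1]/; s/\[0,.35,.4,0,.45,.3\]/[0,.35,.4,0,.45,.3,.11]/g' kin.py; python3 kin.py
```

```text
[ 0.      0.2735  0.4198 -0.0662  0.5688  0.2542  0.1126] [-0.  0. -0.  0. -0. -0.  0. -0.  0.  0. -0.  0.  0. -0.  0. -0.  0. -0.
  0.]
[[-0.093, 0.063, 0.273], [-0.035, 0.148, 0.681], [0.268, 0.592, 0.484], [0.268, 0.592, 0.23]]
[[-0.062, 0.094, 0.273], [-0.016, 0.124, 0.69], [0.42, 0.409, 0.453], [0.42, 0.408, 0.199]]
[[-0.06, 0.095, 0.273], [-0.09, 0.077, 0.692], [0.367, 0.363, 0.498], [0.417, 0.412, 0.254]]
[[-0.062, 0.094, 0.273], [-0.005, 0.132, 0.688], [0.419, 0.414, 0.425], [0.415, 0.411, 0.171]]
```

```bash
cat > chk.py <<'E'
from kin import *
p=np.load("p.npy")
L0=np.array([.38,.15]);dr=np.array([-.12,-.45]);dr/=np.linalg.norm(dr)
def ik(t,Rw,q0):
    f=lambda q:np.r_[fk(list(q),p)[3]-t,.3*(fk(list(q),p)[4].apply([0,0,1])-Rw)]
    return least_squares(f,q0)
def chk(t,lean): # lean>0: gripper body toward +x
    zt=np.array([-np.sin(lean),0,-np.cos(lean)])
    r=ik(np.array(t),zt,[.2,0.,1.9,0.,1.25]);q=r.x
    _,el,w,_,R=fk(list(q),p)
    Rf=Ro.from_euler('z',q[0])*Ro.from_euler('y',q[1]+q[2])
    a=el+Rf.apply([-p[3],0,0])
    best=[]
    for P,Q in((el,w),(a,w)):
        s=np.linspace(0,1,200)[:,None];X=P+(Q-P)*s
        rel=X[:,:2]-L0;al=np.maximum(-rel@dr*1,0);pe=np.maximum(abs(rel@np.array([-dr[1],dr[0]]))-.05,0)
        best.append(np.sqrt(al**2+pe**2+np.maximum(.66-X[:,2],0)**2).min())
    print(np.round(t,3),round(np.degrees(lean)),"res %.4f"%r.cost,q.round(2),"el",el.round(2),"clear",np.round(best,3))
if __name__=="__main__":
    for t in([.521,.072,.08],[.521,.072,.11],[.484,.02,.11],[.492,-.044,.074],[.492,-.044,.11],[.415,.411,.171],[.48,.2,.13]):
        for l in(0,15,25): chk(t,np.radians(l))
        if t[0]==.521: chk(t,np.radians(-15))
E
python3 chk.py
```

```text
[0.521 0.072 0.08 ] 0 res 0.0000 [-0.08  0.15  1.97  0.    1.02] el [0.07 0.11 0.69] clear [0.125 0.167]
[0.521 0.072 0.08 ] 15 res 0.0000 [-0.07  0.3   1.8  -0.02  1.29] el [0.13 0.1  0.67] clear [0.097 0.146]
[0.521 0.072 0.08 ] 25 res 0.0000 [-0.06  0.41  1.7  -0.03  1.47] el [0.17 0.1  0.66] clear [0.085 0.138]
[0.521 0.072 0.08 ] -15 res 0.0000 [-0.09  0.02  2.13  0.03  0.73] el [0.02 0.11 0.69] clear [0.162 0.199]
[0.521 0.072 0.11 ] 0 res 0.0000 [-0.08  0.1   1.96 -0.    1.08] el [0.05 0.11 0.69] clear [0.122 0.161]
[0.521 0.072 0.11 ] 15 res 0.0000 [-0.07  0.26  1.8  -0.02  1.35] el [0.12 0.1  0.68] clear [0.095 0.141]
[0.521 0.072 0.11 ] 25 res 0.0000 [-0.06  0.37  1.69 -0.03  1.52] el [0.16 0.1  0.67] clear [0.083 0.134]
[0.521 0.072 0.11 ] -15 res 0.0000 [-0.09 -0.04  2.12  0.03  0.8 ] el [-0.01  0.11  0.69] clear [0.16  0.193]
[0.484 0.02  0.11 ] 0 res 0.0000 [-0.19  0.01  2.06 -0.    1.07] el [0.02 0.11 0.69] clear [0.136 0.172]
[0.484 0.02  0.11 ] 15 res 0.0000 [-0.17  0.17  1.9  -0.05  1.33] el [0.09 0.1  0.69] clear [0.104 0.147]
[0.484 0.02  0.11 ] 25 res 0.0000 [-0.
[... 622 characters left out ...]
044  0.11 ] 25 res 0.0000 [-0.26  0.3   1.77 -0.11  1.49] el [0.15 0.08 0.67] clear [0.078 0.128]
[0.415 0.411 0.171] 0 res 0.0000 [ 0.59  0.15  1.78 -0.    1.21] el [-0.01  0.13  0.69] clear [0.197 0.217]
[0.415 0.411 0.171] 15 res 0.0000 [0.53 0.27 1.66 0.13 1.44] el [0.04 0.15 0.68] clear [0.172 0.197]
[0.415 0.411 0.171] 25 res 0.0000 [0.5  0.36 1.58 0.2  1.59] el [0.08 0.17 0.67] clear [0.16  0.189]
[0.48 0.2  0.13] 0 res 0.0000 [0.18 0.06 1.96 0.   1.12] el [0.   0.12 0.69] clear [0.148 0.18 ]
[0.48 0.2  0.13] 15 res 0.0000 [0.16 0.21 1.81 0.04 1.38] el [0.07 0.12 0.68] clear [0.12  0.158]
[0.48 0.2  0.13] 25 res 0.0000 [0.15 0.32 1.72 0.06 1.54] el [0.11 0.13 0.67] clear [0.107 0.151]
```

jog_arm:
  series:
    - [[0.01,-0.03,0,0,0,-0.5,1],[0.02,-0.07,0,0,0,-1,1],[0.04,-0.11,0,0,0,-1.6,1],[0.05,-0.15,0,0,0,-2.2,1],[0.06,-0.19,-0.01,0,0,-2.8,1],[0.08,-0.23,-0.01,0,0,-3.4,1],[0.09,-0.27,-0.02,0,0,-4,1],[0.1,-0.3,-0.03,0,0,-4.5,1],[0.105,-0.325,-0.04,0,0,-4.8,1],[0.108,-0.337,-0.04,0,0,-5,1],[0.108,-0.337,-0.04,0,0,-5,1]]

```text
time: 2.4
position: [0.5264, 0.0746, 0.1421]
tcp_rot: [2.482, 1.925, 0.001]
contact_force: [-0.3, 0.1, -0.2]
width: 0.0002
gripper_force: 0.0
```

jog_arm:
  series:
    - [[0,0,0,0,-0.5,0,1],[0,0,0,0,-1,0,1],[0,0,0,0,-1,0,1],[0,0,0,0,-1,0,1]]

```text
time: 2.8
position: [0.526, 0.0763, 0.1422]
tcp_rot: [2.408, 1.874, 0.169]
contact_force: [-0.4, 0.0, 0.5]
width: 0.0005
gripper_force: 0.0
```

```bash
python3 log.py
python3 - <<'E'
from h import *
from scipy.spatial.transform import Rotation as Ro
s=readout.read_state();print(Ro.from_rotvec(s["tcp_rot"]).as_matrix().round(3))
p,d=snapshot("top");cv2.imwrite("pics/t2.png",cv2.resize(p[160:360,150:420,::-1],None,fx=2.9,fy=2.9,interpolation=cv2.INTER_CUBIC))
p,d=snapshot("wrist");cv2.imwrite("pics/w2.png",p[:,:,::-1])
E
```

```text
2.8 [-0.075 -0.011  2.016  0.013  0.997  0.168] [0.526  0.0763 0.1422] [2.408 1.874 0.169] [-0.36  0.    0.53] 0.00047896868072301027
[[ 0.243  0.96   0.139]
 [ 0.969 -0.246  0.   ]
 [ 0.035  0.135 -0.99 ]]
```

View pics/w2.png

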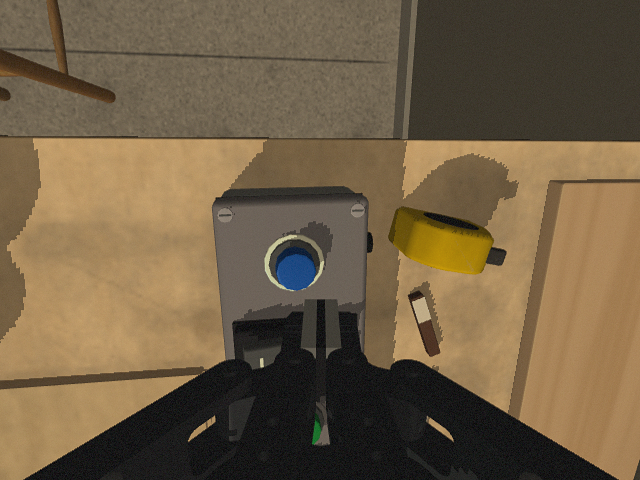

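The wrist view shows the fingertips at (320,330), close beside the blue plunger at (296,270), which matches the measured positions. I'll lower onto the plunger.

jog_arm:
  series:
    - [[0,-0.003,-0.02,0,0,0,1],[0,-0.003,-0.04,0,0,0,1],[0,-0.003,-0.055,0,0,0,1],[0,-0.003,-0.058,0,0,0,1],[0,-0.003,-0.061,0,0,0,1],[0,-0.003,-0.063,0,0,0,1],[0,-0.003,-0.065,0,0,0,1],[0,-0.003,-0.065,0,0,0,1]]

```text
time: 3.7
position: [0.5266, 0.0723, 0.0771]
tcp_rot: [2.409, 1.871, 0.17]
contact_force: [-0.4, 0.4, 1.7]
width: 0.0001
gripper_force: 0.8
```

jog_arm:
  series:
    - [[0,0,-0.002,0,0,0,1],[0,0,-0.004,0,0,0,1],[0,0,-0.005,0,0,0,1],[0,0,-0.005,0,0,0,1]]

```text
time: 4.1
position: [0.5267, 0.0723, 0.0726]
tcp_rot: [2.409, 1.871, 0.17]
contact_force: [-4.1, 1.9, 10.9]
width: 0.0002
gripper_force: 5.1
```

jog_arm:
  series:
    - [[0,0,-0.001,0,0,0,1],[0,0,-0.0015,0,0,0,1],[0,0,-0.0015,0,0,0,1]]

```text
time: 4.4
position: [0.5269, 0.0723, 0.0724]
tcp_rot: [2.409, 1.872, 0.169]
contact_force: [-9.9, 0.7, 21.2]
width: -0.0003
gripper_force: 10.4
```

jog_arm:
  series:
    - [[0,0,0.01,0,0,0,1],[0,0,0.04,0,0,0,1],[-0.015,-0.02,0.05,0,0,0,1],[-0.03,-0.043,0.05,0,0,0,1],[-0.037,-0.054,0.045,0,0,0,1],[-0.037,-0.054,0.04,0,0,0,1],[-0.037,-0.054,0.04,0,0,0,1]]

```text
time: 5.1
position: [0.4883, 0.0184, 0.1088]
tcp_rot: [2.412, 1.872, 0.167]
contact_force: [0.5, 1.2, -0.3]
width: 0.0001
gripper_force: 0.0
```

```bash
python3 log.py
python3 - <<'E'
from h import *
K=calibration("wrist");p,d=snapshot("wrist");cv2.imwrite("pics/w3.png",p[:,:,::-1])
m=cv2.inRange(cv2.cvtColor(p,cv2.COLOR_RGB2HSV),(100,120,40),(130,255,255))
n,l,st,c=cv2.connectedComponentsWithStats(m);i=1+st[1:,4].argmax();print(c[i],st[i],pt(K,np.median(d[l==i]),*c[i]))
E
```

```text
5.1 [-0.21  -0.065  2.138  0.036  0.934  0.021] [0.4883 0.0184 0.1088] [2.412 1.872 0.167] [ 0.47  1.19 -0.31] 0.00011474876799508359
[343.25377015 161.00052002] [ 319  136   50   51 1923] [0.52059802 0.07499072 0.0717018 ]
```

View pics/w3.png

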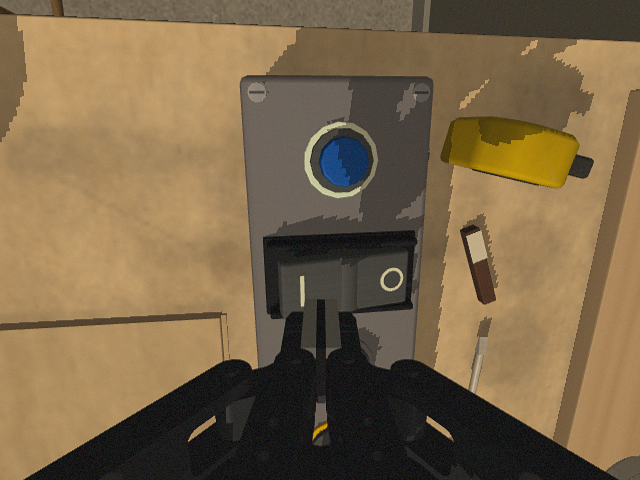

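The wrist view shows the blue plunger at (343,161), seated at z 0.0717. The rocker's white line at (302,291) sits beside the left edge of the fingertip. Pressing down.

jog_arm:
  series:
    - [[0,0.001,-0.012,0,0,0,1],[0,0.001,-0.02,0,0,0,1],[0,0.001,-0.023,0,0,0,1],[0,0.001,-0.026,0,0,0,1],[0,0.001,-0.029,0,0,0,1],[0,0.001,-0.031,0,0,0,1],[0,0.001,-0.031,0,0,0,1]]

```text
time: 5.85
position: [0.4889, 0.0193, 0.0787]
tcp_rot: [2.41, 1.871, 0.169]
contact_force: [0.0, 0.7, -0.1]
width: 0.0001
gripper_force: 0.1
```

jog_arm:
  series:
    - [[0,0,-0.0015,0,0,0,1],[0,0,-0.003,0,0,0,1],[0,0,-0.004,0,0,0,1],[0,0,-0.004,0,0,0,1]]

```text
time: 6.25
position: [0.489, 0.0192, 0.0758]
tcp_rot: [2.41, 1.872, 0.168]
contact_force: [-7.9, 1.3, 12.0]
width: -0.0003
gripper_force: 6.6
```

jog_arm:
  series:
    - [[0,0,-0.001,0,0,0,1],[0,0,-0.001,0,0,0,1],[0,0,0.01,0,0,0,1],[0,0,0.035,0,0,0,1],[0.003,-0.03,0.045,0,0,0,1],[0.007,-0.061,0.04,0,0,0,1],[0.007,-0.061,0.037,0,0,0,1],[0.007,-0.061,0.037,0,0,0,1]]

```text
time: 7.05
position: [0.4955, -0.0421, 0.1113]
tcp_rot: [2.412, 1.87, 0.168]
contact_force: [0.2, -0.6, 0.5]
width: -0.0002
gripper_force: 0.0
```

```bash
python3 log.py
python3 - <<'E'
from h import *
K=calibration("wrist");p,d=snapshot("wrist");cv2.imwrite("pics/w4.png",p[:,:,::-1]);np.savez("w4.npz",p=p,d=d,**{k:np.array(v) for k,v in K.items()})
# height along rocker axis (box frame)
P=K["pose"];v,u=np.mgrid[0:480,0:640];R=np.stack([(u-K["cx"])/K["fx"],-(v-K["cy"])/K["fy"],-np.ones(u.shape)],-1)*d[...,None]
W=R@P[:3,:3].T+P[:3,3]-[.5065,.0135,.06];X=W[...,0]*.97-W[...,1]*.241;Y=W[...,0]*.241+W[...,1]*.97
for x in range(-32,33,8):
    m=(abs(X*1000-x)<3)&(abs(Y-.004)<.006)&(d>0);print(x,m.sum(),np.round(np.median(W[m][:,2])*1000,1))
E
```

```text
7.05 [-0.337 -0.047  2.116  0.057  0.943 -0.116] [ 0.4955 -0.0421  0.1113] [2.412 1.87  0.168] [ 0.15 -0.57  0.5 ] -0.00021798277367847082
-32 287 12.6
-24 341 14.4
-16 340 15.9
-8 341 17.4
0 341 19.9
8 349 20.8
16 364 22.5
24 362 24.5
32 168 24.9
```

View pics/w4.png

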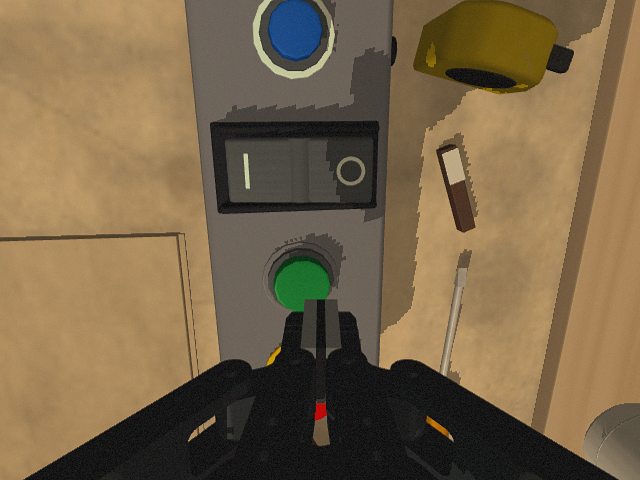

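The rocker reads 14.4 mm at the white line, so it is fully on. The green button at (302,283) is just ahead of the tip. Pressing start.

jog_arm:
  series:
    - [[0,-0.001,-0.02,0,0,0,1],[0,-0.001,-0.033,0,0,0,1],[0,-0.001,-0.037,0,0,0,1],[0,-0.001,-0.039,0,0,0,1],[0,-0.001,-0.041,0,0,0,1],[0,-0.001,-0.042,0,0,0,1],[0,-0.001,-0.042,0,0,0,1]]

```text
time: 7.8
position: [0.4962, -0.0426, 0.0703]
tcp_rot: [2.41, 1.871, 0.17]
contact_force: [-1.0, 1.3, 4.2]
width: -0.0004
gripper_force: 2.0
```

jog_arm:
  series:
    - [[0,0,-0.001,0,0,0,1],[0,0,-0.002,0,0,0,1],[0,0,-0.003,0,0,0,1],[0,0,-0.003,0,0,0,1]]

```text
time: 8.2
position: [0.4965, -0.0428, 0.0684]
tcp_rot: [2.41, 1.872, 0.169]
contact_force: [-8.2, 3.6, 15.2]
width: -0.0002
gripper_force: 8.2
```

Bottomed out (15 N, more than 5 N). Lifting and checking.

jog_arm:
  series:
    - [[0,0,0,0,0,0,1],[0,0,0.015,0,0,0,1],[0,0,0.04,0,0,0,1],[0,0,0.06,0,0,0,1],[0,0,0.07,0,0,0,1],[0,0,0.07,0,0,0,1],[0,0,0.07,0,0,0,1]]

```text
time: 8.9
position: [0.4954, -0.0427, 0.1359]
tcp_rot: [2.411, 1.872, 0.167]
contact_force: [0.7, -0.1, -0.8]
width: -0.0002
gripper_force: 0.0
```

```bash
python3 log.py
python3 - <<'E'
from h import *
K=calibration("wrist");p,d=snapshot("wrist")
hsv=cv2.cvtColor(p,cv2.COLOR_RGB2HSV)
for n,lo,hi in(("blue",100,130),("green",50,90)):
    m=cv2.inRange(hsv,(lo,120,40),(hi,255,255));k,l,st,c=cv2.connectedComponentsWithStats(m);i=1+st[1:,4].argmax();print(n,st[i],pt(K,np.median(d[l==i]),*c[i]))
E
```

```text
8.9 [-0.339 -0.088  2.103  0.055  0.997 -0.115] [ 0.4954 -0.0427  0.1359] [2.411 1.872 0.167] [ 0.72 -0.06 -0.84] -0.00023659864568689637
blue [ 268   13   48   55 1994] [0.52071496 0.07401926 0.07189654]
green [ 273  241   51   51 1991] [ 0.49223785 -0.04029996  0.07363649]
```

```bash
python3 -c "
from h import *
print(arm.finish_job())"
```

```text
the job is handed in; nothing more can be done
None
```

The job is handed in. The blue plunger is in and the rocker was on after pressing, both by depth measurement. The green button bottomed out and came back up. The red button and the loose things were not touched, and the run took about 9 s of the 40 s. The hand-in gave no verdict.

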